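# Sweep the reject caps off the inspection plate

### The arm

A 7-joint arm with a two-finger parallel gripper is mounted at the origin on the work surface. World frame = base frame: x ahead of the robot, y to its left, z up, the work surface at z = 0. Lengths are in mm, angles in degrees, forces in N, time in s.
With the tool pointing down it reaches from about 350 to 900 mm from the base axis. Payload 19.9 kg.
Tool frame: the origin (TCP) lies at the very end of the fingers, on their centre line; the grasp point (between the pads) lies 19 mm behind it; x points along the fingers, z is the direction in which the jaws open and shut, and the axes are right-handed (so a half turn about x gives the same grasp; the last joint's range is limited). The gripper opens to 94 mm and grips with 3 to 60 N. Pads are 16 mm wide; open, the fingers measure 119 mm over their backs; the gripper's body (75 mm by 177 mm) begins 78 mm behind the grasp point.
Start: joints at [70.904, 23.915, -0.59, 92.452, 0.269, 63.638, -3.037], TCP at [179.791, -598.56, 205.425] pointing down, gripper open.
Joint ranges: [-161.28, 161.28], [-22.2, 115.67], [-73.04, 71.86], [3.21, 147.25], [-68.34, 248.33], [10.77, 114.83], [-161.83, 161.83]. Speed limits (degrees/s): [108.29, 108.29, 136.94, 136.94, 172.46, 172.46, 172.46].

### API

Orientations are given as a 3x3 rotation matrix whose columns are the frame's x, y, z axes.
In Python, from plant import r, imaging gives the robot as it stands.
- The arm moves only by the tool drive_tool, never from a script. Its argument "increments" is a list of rows, each an object of numbers: "dx", "dy", "dz": the shift along the tool's x, y, z in mm; "rx", "ry", "rz": the turn, a rotation vector about the tool's x, y, z in rad; "gripper": the gripper command: -1 is fully open, 1 is shut, values between are in proportion. A call has 1 to 12 rows; each row shifts and turns the pose as measured when the row begins, along the tool's axes as they then stand; what a row does not reach is not made up. A row lasts 1/12 s, in which the tool goes at most 41.7 mm and 7.16 degrees, less where a joint would pass 70% of its speed; a pose out of reach is approached as far as the arm can. A call with a gripper value outside its range is refused whole. The fingers move at their own pace and stop on an object; "squeeze" is the grip in N (left out, the last holds). Time passes only in rows, so rows that do not move let the fingers close. It gives the time, the measured TCP pose, the force and the opening at its end, in the units of the state.
- r.get_obs(): the state, without advancing time (a new reading comes with each control period).
- imaging.camera(name): name is "scene" or "top"; returns (picture, depth): 420x560x3 uint8, red, green, blue; 420x560 float32, mm along the optical axis (not along the pixel's ray), 0 where there is no reading.
- imaging.camera_params(name): a dict with "mtx" (3x3 intrinsics, pixels), "pose" (4x4, takes a point from camera to world coordinates). Camera axes: x right, y down, z forward; pixel columns grow to the right and rows downward; lengths in mm; the calibration is good to about 2 mm. A picture is of the moment at which its call begins. camera_params takes no time and is no camera call.
- r.finish_job(): hands the job in, once; it reports no verdict.
Trained networks look in the newest picture that a camera, given by its name, has taken for a name from the list of things; names that differ only in an ending like _2 or _b are one class to them, and where a whole thing is asked for, a point or a joint stands for the part that bears it (a point fixed in the world has none). Each returns a list of dicts, best first, with "p" (0 to 1); they miss things now and then, are a little off and sometimes report something else, mostly with a low value. They report only what shows in the picture. A call takes as long as a camera call.
- imaging.search_frame(thing, camera): "at" ([x, y, z] in mm, in world coordinates, good to about 4 mm: the middle of the surface that is visible of it).
- imaging.pinpoint(thing, camera): "at" ([x, y, z] in mm, in world coordinates, good to about 4 mm: a listed point, or the origin of a listed thing).
The state is a dict: "time": time; "q": joint angles; "qvel": joint speeds; "tau": joint torques, N m; "position": TCP position; "eef_rot": TCP orientation; "contact_force": force on the tool from outside, world axes, zero at the start; "ft_torque": the same for the moment, N m; "gripper_width": finger opening in mm.
Only numpy, scipy, OpenCV 4.12 (cv2) and the standard library are available. Lean on these libraries where they do the work, as an engineer would, in place of code of your own. Each camera call takes 0.05 s, during which the arm holds its last target.

### The job

Clear the rejects from the inspection station: with the fingers, sweep the three orange caps across the white plate and over its open edge, so that all three drop into the red reject bin. Only push the caps, never pick them up, and leave the two green vials standing where they are and everything else on the table alone.

Things in the scene. Friction and masses are not known exactly. Their poses are not given: they have to be found in the camera images.
- station: Inspection station, fixed to the table: a level white plate, top 60 mm above the table, on a grey base, with an open red reject bin along one side. Origin on the table, z up; in this frame the plate spans x -130 to +130 mm and y -140 to +90 mm. The side at y = +90 mm is open, with the bin beyond it.
- plate_center (a point): Point on the plate's top surface near its middle (station frame x 0, y -20, z 60 mm). Blue rails 8 mm wide and 14 mm high, with low steel bolt heads 6 mm higher, stand on the plate along its other three sides (inner faces at station x = -122 and +122 mm and y = -132 mm).
- edge_mid (a point): Middle of the plate's open edge, on its top surface (station frame x 0, y +90, z 60 mm); the edge runs along the station's x. A cap whose centre is past this edge drops into the bin.
- bin_floor (a point): Centre of the red reject bin's inner floor, 4 mm above the table (station frame x 0, y 142.5 mm). The bin is 250 mm (station x) by 105 mm (station y) inside, with walls 5 mm thick and 45 mm high on its three outer sides, all lower than the plate; ribs 3 mm high on its floor stop caps from rolling.
- cap1_center (a point): First orange reject screw cap: a disc of 28 mm diameter and 16 mm height, about 15 g, starting flat and loose on the white plate. Point at its centre (half-way up); z is its axis.
- cap2_center (a point): Second orange reject screw cap: a disc of 28 mm diameter and 16 mm height, about 15 g, starting flat and loose on the white plate. Point at its centre (half-way up); z is its axis.
- cap3_center (a point): Third orange reject screw cap: a disc of 28 mm diameter and 16 mm height, about 15 g, starting flat and loose on the white plate. Point at its centre (half-way up); z is its axis.
- vial1_center (a point): First good vial: green glass with a pale label and an aluminium top, 24 mm diameter, 50 mm high, about 45 g, standing loose on the white plate among the caps; to be left alone. Point at its centre (half-way up); z is its axis.
- vial2_center (a point): Second good vial: green glass with a pale label and an aluminium top, 24 mm diameter, 50 mm high, about 45 g, standing loose on the white plate among the caps; to be left alone. Point at its centre (half-way up); z is its axis.
- jar: Bystander: amber jar with a white lid, 70 mm diameter, 85 mm high, on the table to the left. Origin at the centre of its underside.
- beaker: Bystander: open steel cup, 80 mm across, 90 mm high, on the table to the left. Origin at the centre of its underside.
- bottle: Bystander: white plastic bottle with a blue cap, 60 mm diameter, 100 mm high, on the table to the right. Origin at the centre of its underside.
- wrench: Bystander: steel wrench, 160 mm long, lying on the table to the right. Origin at the middle of its underside, x along its length.

How it is judged (in metres and radians):
At the end, for the whole second after the job is handed in: The centres of all three caps are inside the red bin, below its 45 mm rim, and the caps are at rest; both vials stand upright (within 0.2 rad) less than 20 mm from where they started; jar, beaker, bottle and wrench are less than 30 mm from where they started (x of cap1_center in the frame of station between -0.126 and 0.126 m and y of cap1_center in the frame of station between 0.09 and 0.195 m and z of each of cap1_center, cap2_center, cap3_center in the frame of station below 0.045 m and linear speed of each of cap1, cap2, cap3 below 0.05 m/s and x of cap2_center in the frame of station between -0.126 and 0.126 m and y of cap2_center in the frame of station between 0.09 and 0.195 m and x of cap3_center in the frame of station between -0.126 and 0.126 m and y of cap3_center in the frame of station between 0.09 and 0.195 m and distance of each of vial1_center, vial2_center from where it was at the start of the episode below 0.02 m and angle between each of vial1_center, vial2_center's own z axis and vertical below 0.2 rad and distance of each of jar, beaker, bottle, wrench from where it was at the start of the episode below 0.03 m); the robot touches nothing.
It fails at once if an orange cap is lifted or carried: its centre more than 15 mm above where it rests on the plate (z of any of cap1_center, cap2_center, cap3_center in the frame of station above 0.083 m).
It fails at once if a vial is shifted more than 20 mm or tipped (distance of any of vial1_center, vial2_center from where it was at the start of the episode above 0.02 m or angle between any of vial1_center, vial2_center's own z axis and vertical above 0.35 rad).
It fails at once if something else on the table is shifted more than 30 mm (distance of any of jar, beaker, bottle, wrench from where it was at the start of the episode above 0.03 m).
It also fails if it takes over 51 s, if anything falls off the work surface, if the arm or the gripper's body presses on something with over 40 N, if the wrist force passes 120 N, or if a joint passes its speed limit or range.

## Working session

There is one attempt and no reset: what is moved stays moved. The work goes in short steps, Python scripts to look and compute and a tool call to move; the robot and the scene stay as the last step left them, time stands still between calls to the robot, and variables do not carry over. Pictures are saved under pics/ and viewed, and the job is handed in when it is done.

Besides the shell and the picture viewer there is one more tool, called as a command line: name --argument value ..., lists and objects as JSON in quotes. drive_tool: Moves the arm, as the interface text tells. Its arguments: {"type":"object","properties":{"increments":{"type":"array"},"squeeze":{"type":"number"}},"required":["increments"]}

```bash
ls; mkdir -p pics; python3 - <<'E'
from plant import r, imaging
import cv2,numpy as np
o=r.get_obs(); print({k:np.round(v,3).tolist() for k,v in o.items()})
for c in ("top","scene"):
    p,d=imaging.camera(c); cv2.imwrite(f"pics/{c}0.png",p[:,:,::-1]); np.save(f"d_{c}0.npy",d); np.save(f"p_{c}0.npy",p)
    P=imaging.camera_params(c); print(c,np.round(P["mtx"],1).tolist(),np.round(P["pose"],3).tolist())
for t in ["station","plate_center","edge_mid","bin_floor","cap1_center","vial1_center","jar","beaker","bottle","wrench"]:
    for x in imaging.pinpoint(t,"top")[:4]: print(t,np.round(x["at"],1),round(x["p"],2), {k:v for k,v in x.items() if k not in("at","p")})
E
```

```text
pics
{'time': 0.0, 'q': [70.905, 23.947, -0.589, 92.486, 0.27, 63.638, -3.035], 'qvel': [0.084, 0.037, 0.035, -0.03, -0.02, -0.007, -0.034], 'tau': [-0.001, -85.125, 0.638, -42.6, -0.049, 0.019, 0.0], 'position': [179.644, -598.228, 204.835], 'eef_rot': [[-0.0, 0.958, 0.288], [0.001, 0.288, -0.958], [-1.0, -0.0, -0.001]], 'contact_force': [-0.261, 1.104, 0.239], 'ft_torque': [-0.066, 0.038, -0.018], 'gripper_width': 94.03}
top [[502.5, 0.0, 275.1], [0.0, 502.5, 208.5], [0.0, 0.0, 1.0]] [[0.006, -0.998, 0.063, 461.761], [-1.0, -0.006, -0.003, 3.747], [0.003, -0.063, -0.998, 1389.18], [0.0, 0.0, 0.0, 1.0]]
scene [[441.9, 0.0, 287.1], [0.0, 441.9, 211.6], [0.0, 0.0, 1.0]] [[0.86, 0.336, -0.384, 1009.988], [0.51, -0.588, 0.627, -739.013], [-0.015, -0.735, -0.677, 874.998], [0.0, 0.0, 0.0, 1.0]]
station [ 5.339e+02 -9.920e+01  2.000e-01] 0.86 {}
plate_center [ 526.1 -117.9   60.3] 0.62 {}
edge_mid [566.6 -12.2  56.6] 0.81 {}
bin_floor [586.4  39.8   1.9] 0.75 {}
cap1_center [589.7  38.3   3.5] 0.66 {}
cap1_center [ 591.1 -180.2   70.7] 0.57 {}
vial1_center [509.8 -51.6  81.7] 0.4 {}
jar [4.503e+02 3.834e+02 3.000e-01] 0.61 {}
beaker [583.  392.   -2.6] 0.56 {}
beaker [ 618.  -407.9   -1.6] 0.43 {}
bottle [ 460.2 -388.4    2. ] 0.61 {}
bottle [ 617.6 -406.8   -4.2] 0.6 {}
wrench [ 459.7 -384.2    2.2] 0.64 {}
```

View pics/top0.png

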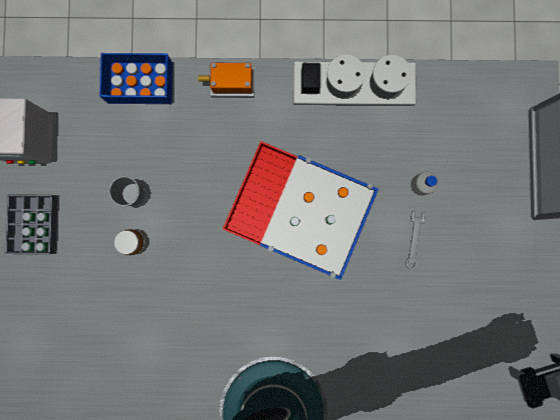

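View pics/scene0.png

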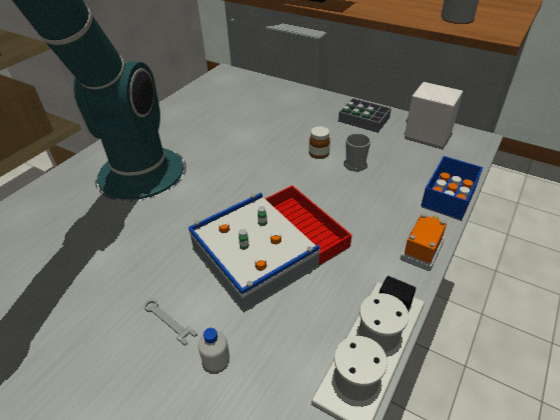

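The top view shows the caps at about (308,197), (343,192) and (321,250), and the vials at about (295,221) and (330,219). The plate's open edge runs from about (297,158) to (262,243), with the red bin to its left. Next I'll measure these with my own code.

```bash
cat > h.py <<'E'
import numpy as np,cv2
def back(P,u,v,z):
    K=np.array(P["mtx"]);T=np.array(P["pose"])
    d=T[:3,:3]@np.linalg.solve(K,[u,v,1.]); o=T[:3,3]
    return o+d*(z-o[2])/d[2]
def blobs(m,amin=20):
    n,l,s,c=cv2.connectedComponentsWithStats(m.astype(np.uint8))
    return [(c[i],s[i][4],l==i) for i in range(1,n) if s[i][4]>=amin]
E
python3 - <<'E'
from plant import r, imaging
import cv2,numpy as np
from h import *
for cam in("top","scene"):
    p=np.load(f"p_{cam}0.npy");P=imaging.camera_params(cam);d=np.load(f"d_{cam}0.npy")
    hsv=cv2.cvtColor(p,cv2.COLOR_RGB2HSV);H,S,V=cv2.split(hsv)
    roi=np.zeros(H.shape,bool)
    if cam=="top": roi[135:285,220:385]=1
    else: roi[180:310,185:355]=1
    print(cam)
    for nm,m in (("orange",(H>8)&(H<22)&(S>150)),("green",(H>40)&(H<95)&(S>60)),("blue",(H>100)&(H<130)&(S>120)),("red",((H<5)|(H>175))&(S>120)),("white",(S<40)&(V>190))):
        for c,a,mm in blobs(m&roi,15):
            z={"orange":70,"green":85,"blue":74,"red":4,"white":60}[nm]
            print(nm,np.round(c,1),a,"depth",np.round(np.median(d[mm]),0),np.round(back(P,*c,z),1))
            if a>2000:
                R=cv2.minAreaRect(np.argwhere(mm)[:,::-1].astype(np.float32));
                for q in cv2.boxPoints(R): print("   ",np.round(q,1),np.round(back(P,*q,z),1))
    if cam=="top":
        crop=p[130:290,215:390]; cv2.imwrite("pics/topcrop.png",cv2.resize(crop[:,:,::-1],None,fx=4,fy=3.75*4/3.75,interpolation=cv2.INTER_CUBIC)[:600])
E
```

```text
top
orange [342.6 192. ] 76 depth 1328.0 [ 589.3 -177.9   70. ]
orange [308.3 196.9] 74 depth 1328.0 [575.9 -87.4  70. ]
orange [321.1 249.3] 75 depth 1319.0 [ 438.3 -121.    70. ]
blue [301.5 157.5] 24 depth 1326.0 [679.8 -69.   74. ]
blue [338.7 173.3] 176 depth 1324.0 [ 638.5 -167.3   74. ]
blue [357.8 233.2] 313 depth 1315.0 [ 481.1 -216.9   74. ]
blue [264.1 245.6] 21 depth 1311.0 [447.3  27.9  74. ]
blue [301.5 261.5] 163 depth 1309.0 [406.7 -69.6  74. ]
red [259.4 192.5] 3867 depth 1388.0 [593.   43.3   4. ]
    [221.9 228.5] [492.8 145.9   4. ]
    [259.8 140.2] [739.3  43.4   4. ]
    [296.9 156.1] [695.2 -60.3   4. ]
    [259.1 244.5] [449.6  43.1   4. ]
white [316.9 216.5] 6987 depth 1330.0 [ 524.9 -111.    60. ]
    [261.2 242. ] [456.6  36.   60. ]
    [296.6 158.3] [679.8 -56.8  60. ]
    [373.4 190.8] [ 594.1 -261.    60. ]
    [338.  274.5] [ 372.5 -166.4   60. ]
white [294.5 220.7] 34 depth 1280.0 [513.3 -51.7  60. ]
scene
orange [223.7 228.3] 68 depth 1146.0 [ 443.6 -129.9   70. ]
orange [275.4 239.3] 71 depth 1114.0 [580.6 -96.4  70. ]
orange [260.5 264.9] 80 depth 1053.0 [ 594.3 -185.9   70. ]
green [261.5 214.6] 44 depth 1145.0 [510.  -50.6  85. ]
green [262.8 223.4] 18 depth 1163.0 [531.  -76.7  85. ]
green [243.1 237.8] 50 depth 1083.0 [ 516.4 -144.2   85. ]
green [244.  246.8] 17 depth 1103.0 [ 535.6 -168.1   85. ]
blue [243.7 247.8] 1061 depth 1075.0 [ 530.2 -163.1   74. ]
red [311.5 221.8] 2690 depth 1243.0 [598.   65.5   4. ]
    [265. 198.] [427.5  86.8   4. ]
    [298.2 170.4] [447.1 254.8   4. ]
    [356.2 240.2] [737.2  62.2   4. ]
    [323.  267.8] [703.8 -68.8   4. ]
white [253.6 241.4] 4585 depth 1122.0 [ 531.1 -122.5   60. ]
    [195.6 230.2] [ 376.8 -164.7   60. ]
    [278.1 182.7] [461.4 110.5  60. ]
    [314. 245.] [670.1 -57.2  60. ]
    [231.5 292.6] [ 576.8 -280.9   60. ]
```

View pics/topcrop.png

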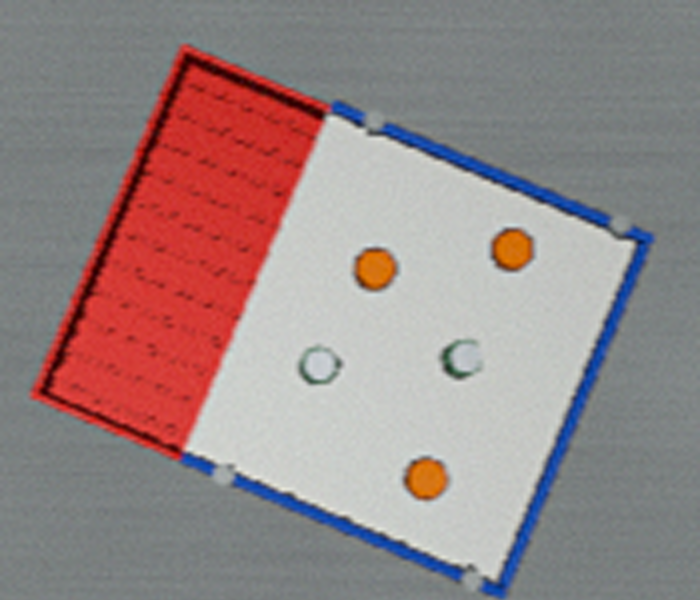

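drive_tool --increments '[{"rx": -0.12,"gripper": 0.68},{"rx": -0.12,"gripper": 0.68},{"rx": -0.12,"gripper": 0.68},{"rx": -0.12,"gripper": 0.68},{"rx": -0.12,"gripper": 0.68},{"rx": -0.12,"gripper": 0.68},{"rx": -0.12,"gripper": 0.68},{"gripper": 0.68}]' --squeeze 20

```text
$.increments[0]: bad value
```

```bash
cat >> h.py <<'E'
O=np.array([534,-93.5]); EX=np.array([.923,-.385]);EY=np.array([.385,.923])
def st(p): u=np.array(p)[:2]-O; return np.array([u@EX,u@EY])
def state():
    from plant import r
    o=r.get_obs(); R=np.array(o["eef_rot"]); p=np.array(o["position"])
    print("t",round(o["time"],2),"tcp",np.round(p,1),"station",np.round(st(p),1),"yawz",round(np.degrees(np.arctan2(R[1,2],R[0,2])),1),"xdown",np.round(R[:,0],3),"F",np.round(o["contact_force"],1),"w",round(o["gripper_width"],1))
E
python3 - <<'E'
from h import *; state()
from plant import imaging
for cam in("top","scene"):
    p=np.load(f"p_{cam}0.npy");P=imaging.camera_params(cam);d=np.load(f"d_{cam}0.npy")
    K=np.array(P["mtx"]);T=np.array(P["pose"])
    hsv=cv2.cvtColor(p,cv2.COLOR_RGB2HSV);H,S,V=cv2.split(hsv)
    roi=np.zeros(H.shape,bool)
    if cam=="top": roi[135:285,220:385]=1
    else: roi[180:310,185:355]=1
    v,u=np.mgrid[:420,:560]; X=(np.stack([u,v,np.ones_like(u)],-1)@np.linalg.inv(K).T)*d[...,None]
    W=X@T[:3,:3].T+T[:3,3]
    for c,a,mm in blobs((H>8)&(H<22)&(S>150)&roi): 
        q=W[mm]; print(cam,np.round(q.mean(0),1),np.round(q.max(0),1)); 
    m=roi&(W[...,2]>95)&(W[...,2]<125)
    for c,a,mm in blobs(m,10): print("vialtop",cam,c,a,np.round(np.median(W[mm],0),1),st(np.median(W[mm],0)))
    for c,a,mm in blobs(roi&(W[...,2]>55)&(W[...,2]<65)&(S<40)&(V>190),1000):
        # plate extents
        q=W[mm][:,:2]; R=cv2.minAreaRect(q.astype(np.float32)); print("plate",cam,R)
E
```

```text
t 0.6 tcp [ 179.8 -598.5  205.4] station [-132.5 -602.5] yawz -73.3 xdown [-0.  0. -1.] F [ 0.1 -0.3 -0.4] w 93.9
top [ 589.6 -178.2   67.3] [ 600.8 -165.6   81.8]
top [574.7 -86.5  84.6] [ 586.8    3.7 1389.2]
top [ 438.3 -121.3   66.8] [ 449.7 -109.8   80.5]
vialtop top [331.         218.92537313] 67 [ 516.4 -142.9  107.9] [  2.76570035 -52.33366976]
vialtop top [294.63934426 220.93442623] 61 [510.7 -50.7 109.1] [-37.9512874   30.50833323]
plate top ((526.107177734375, -111.87129211425781), (219.4440155029297, 241.63858032226562), 67.39794158935547)
scene [ 441.7 -127.8   67.2] [ 452.1 -110.4   76.8]
scene [579.3 -94.5  67.6] [591.7 -79.3  77.3]
scene [ 593.  -184.3   67.7] [ 604.9 -169.2   78.1]
vialtop scene [261.80821918 210.46575342] 73 [515.3 -55.3 106.9] [-31.98780656  28.03991103]
vialtop scene [242.75324675 233.77922078] 77 [ 520.8 -148.7  108. ] [  9.0985348  -56.06185792]
plate scene ((523.0051879882812, -110.53842163085938), (215.63912963867188, 233.07302856445312), 67.47493743896484)
```

drive_tool --increments '[{"dx": 0,"dy": 0,"dz": 0,"rx": -0.12,"ry": 0,"rz": 0,"gripper": 0.68},{"dx": 0,"dy": 0,"dz": 0,"rx": -0.12,"ry": 0,"rz": 0,"gripper": 0.68},{"dx": 0,"dy": 0,"dz": 0,"rx": -0.12,"ry": 0,"rz": 0,"gripper": 0.68},{"dx": 0,"dy": 0,"dz": 0,"rx": -0.12,"ry": 0,"rz": 0,"gripper": 0.68},{"dx": 0,"dy": 0,"dz": 0,"rx": -0.12,"ry": 0,"rz": 0,"gripper": 0.68},{"dx": 0,"dy": 0,"dz": 0,"rx": -0.12,"ry": 0,"rz": 0,"gripper": 0.68},{"dx": 0,"dy": 0,"dz": 0,"rx": -0.12,"ry": 0,"rz": 0,"gripper": 0.68},{"dx": 0,"dy": 0,"dz": 0,"rx": 0,"ry": 0,"rz": 0,"gripper": 0.68}]' --squeeze 20

```text
time: 1.27
position: [180.0, -598.5, 205.6]
eef_rot: [[-0.0, 0.393, 0.92], [-0.0, 0.92, -0.393], [-1.0, -0.0, -0.0]]
contact_force: [-0.4, -0.4, -1.2]
gripper_width: 44.6
```

```bash
python3 -c "
from h import *; state()"
```

```text
t 1.27 tcp [ 180.  -598.5  205.6] station [-132.3 -602.4] yawz -23.1 xdown [-0. -0. -1.] F [-0.4 -0.4 -1.2] w 44.6
```

drive_tool --increments '[{"dx": 0,"dy": 36,"dz": 18,"rx": 0,"ry": 0,"rz": 0,"gripper": 0.68},{"dx": 0,"dy": 36,"dz": 18,"rx": 0,"ry": 0,"rz": 0,"gripper": 0.68},{"dx": 0,"dy": 36,"dz": 18,"rx": 0,"ry": 0,"rz": 0,"gripper": 0.68},{"dx": 0,"dy": 36,"dz": 18,"rx": 0,"ry": 0,"rz": 0,"gripper": 0.68},{"dx": 0,"dy": 36,"dz": 18,"rx": 0,"ry": 0,"rz": 0,"gripper": 0.68},{"dx": 0,"dy": 36,"dz": 18,"rx": 0,"ry": 0,"rz": 0,"gripper": 0.68},{"dx": 0,"dy": 36,"dz": 18,"rx": 0,"ry": 0,"rz": 0,"gripper": 0.68},{"dx": 0,"dy": 36,"dz": 18,"rx": 0,"ry": 0,"rz": 0,"gripper": 0.68},{"dx": 0,"dy": 36,"dz": 18,"rx": 0,"ry": 0,"rz": 0,"gripper": 0.68},{"dx": 0,"dy": 36,"dz": 18,"rx": 0,"ry": 0,"rz": 0,"gripper": 0.68},{"dx": 0,"dy": 36,"dz": 18,"rx": 0,"ry": 0,"rz": 0,"gripper": 0.68}]'

```text
time: 2.18
position: [528.7, -318.1, 205.0]
eef_rot: [[-0.002, 0.456, 0.89], [-0.004, 0.89, -0.456], [-1.0, -0.004, 0.0]]
contact_force: [0.4, -0.6, 0.5]
gripper_width: 14.8
```

```bash
python3 -c "
from h import *; state()"
```

```text
t 2.18 tcp [ 528.7 -318.1  205. ] station [  81.5 -209.3] yawz -27.1 xdown [-0.002 -0.004 -1.   ] F [ 0.4 -0.6  0.5] w 14.8
```

drive_tool --increments '[{"dx": 0,"dy": 25,"dz": 0,"rx": -0.04,"ry": 0,"rz": 0,"gripper": 0.68},{"dx": 10,"dy": 25,"dz": 0,"rx": -0.04,"ry": 0,"rz": 0,"gripper": 0.68},{"dx": 20,"dy": 25,"dz": 0,"rx": 0,"ry": 0,"rz": 0,"gripper": 0.68},{"dx": 20,"dy": 25,"dz": 0,"rx": 0,"ry": 0,"rz": 0,"gripper": 0.68},{"dx": 10,"dy": 15,"dz": 0,"rx": 0,"ry": 0,"rz": 0,"gripper": 0.68},{"dx": 0,"dy": 0,"dz": 0,"rx": 0,"ry": 0,"rz": 0,"gripper": 0.68}]'

```text
time: 2.68
position: [585.6, -199.6, 143.1]
eef_rot: [[0.003, 0.397, 0.918], [-0.002, 0.918, -0.397], [-1.0, -0.0, 0.004]]
contact_force: [-0.9, 0.1, -0.3]
gripper_width: 14.7
```

```bash
python3 - <<'E'
from h import *; state()
from plant import imaging
for c in ("top","scene"):
    p,d=imaging.camera(c)
    sl=(slice(130,290),slice(215,415)) if c=="top" else (slice(120,320),slice(180,400))
    cv2.imwrite(f"pics/{c}1.png",cv2.resize(p[sl][:,:,::-1],None,fx=3,fy=3,interpolation=cv2.INTER_CUBIC))
    P=imaging.camera_params(c);from plant import r
    t=np.linalg.inv(P["pose"])@np.r_[r.get_obs()["position"],1]; k=np.array(P["mtx"])@t[:3]; px=k[:2]/k[2]
    print(c,"tcp px",px,"in crop",(px-[sl[1].start,sl[0].start])*3)
E
```

```text
t 2.68 tcp [ 585.6 -199.6  143.1] station [ 88.5 -78.1] yawz -23.4 xdown [ 0.003 -0.002 -1.   ] F [-0.9  0.1 -0.3] w 14.7
top tcp px [355.9764845  190.86564158] in crop [422.92945349 182.59692473]
scene tcp px [251.08242517 246.69636955] in crop [213.24727551 380.08910864]
```

View pics/scene1.png

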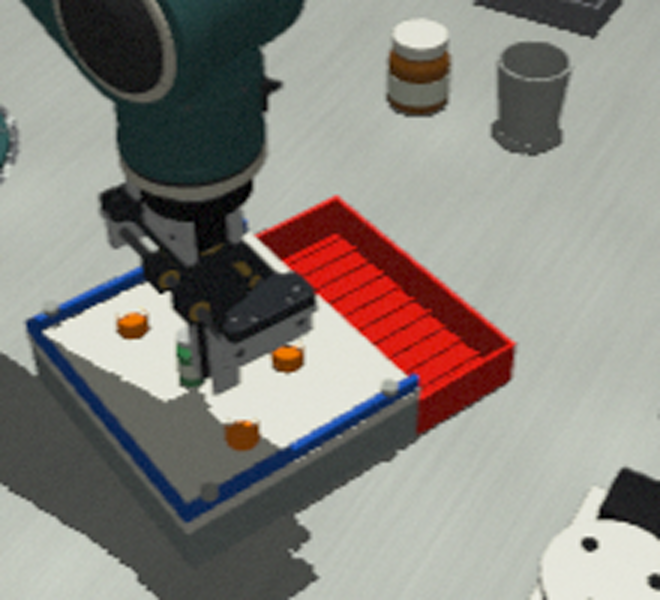

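View pics/top1.png

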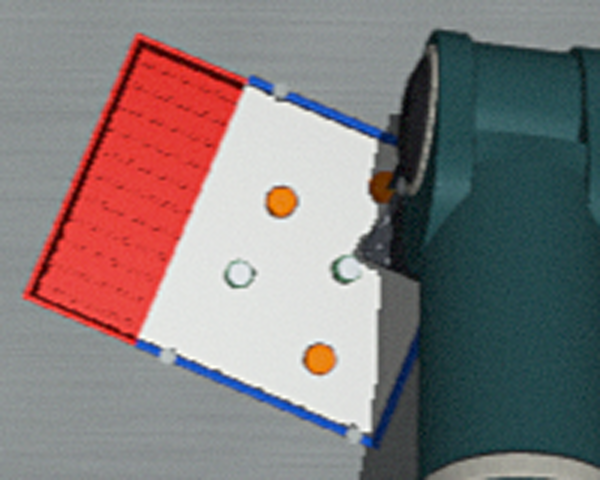

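The tips in the scene view sit at crop pixel (212,381), and the predicted position is (213,380), so the calibration agrees. No caps or vials have moved. I'll go behind the far cap and then down.

drive_tool --increments '[{"dx": 0,"dy": -10,"dz": -3,"rx": -0.012,"ry": 0,"rz": 0,"gripper": 0.68},{"dx": 0,"dy": -7,"dz": -2,"rx": 0,"ry": 0,"rz": 0,"gripper": 0.68},{"dx": 20,"dy": 0,"dz": 0,"rx": 0,"ry": 0,"rz": 0,"gripper": 0.68},{"dx": 20,"dy": 0,"dz": 0,"rx": 0,"ry": 0,"rz": 0,"gripper": 0.68},{"dx": 0,"dy": 0,"dz": 0,"rx": 0,"ry": 0,"rz": 0,"gripper": 0.68}]'

```text
time: 3.2
position: [573.2, -226.2, 108.6]
eef_rot: [[0.01, 0.403, 0.915], [-0.009, 0.915, -0.403], [-1.0, -0.005, 0.013]]
contact_force: [0.6, 0.0, -0.2]
gripper_width: 15.2
```

```bash
python3 -c "
from h import *; state()"
```

```text
t 3.2 tcp [ 573.2 -226.2  108.6] station [  87.3 -107.4] yawz -23.8 xdown [ 0.01  -0.009 -1.   ] F [ 0.6  0.  -0.2] w 15.2
```

drive_tool --increments '[{"dx": 10,"dy": 6,"dz": -3,"rx": -0.02,"ry": 0.013,"rz": 0.005,"gripper": 0.68},{"dx": 15,"dy": 3,"dz": -1,"rx": 0,"ry": 0,"rz": 0,"gripper": 0.68},{"dx": 10,"dy": 0,"dz": 0,"rx": 0,"ry": 0,"rz": 0,"gripper": 0.68},{"dx": 0,"dy": 0,"dz": 0,"rx": 0,"ry": 0,"rz": 0,"gripper": 0.68}]'

```text
time: 3.53
position: [573.5, -219.5, 75.2]
eef_rot: [[0.002, 0.388, 0.921], [-0.001, 0.921, -0.388], [-1.0, 0.0, 0.002]]
contact_force: [-0.8, -0.1, -0.6]
gripper_width: 15.0
```

```bash
python3 -c "
from h import *; state()"
```

```text
t 3.53 tcp [ 573.5 -219.5   75.2] station [  85.  -101.1] yawz -22.9 xdown [ 0.002 -0.001 -1.   ] F [-0.8 -0.1 -0.6] w 15.0
```

drive_tool --increments '[{"dx": 8,"dy": 4,"dz": -1,"rx": -0.004,"ry": 0,"rz": 0,"gripper": 0.68},{"dx": 1,"dy": 6,"dz": 0,"rx": 0,"ry": 0,"rz": 0,"gripper": 0.68},{"dx": 0,"dy": 8,"dz": 0,"rx": 0,"ry": 0,"rz": 0,"gripper": 0.68},{"dx": 0,"dy": 10,"dz": 0,"rx": 0,"ry": 0,"rz": 0,"gripper": 0.68},{"dx": 0,"dy": 10,"dz": 0,"rx": 0,"ry": 0,"rz": 0,"gripper": 0.68},{"dx": 0,"dy": 10,"dz": 0,"rx": 0,"ry": 0,"rz": 0,"gripper": 0.68},{"dx": 0,"dy": 10,"dz": 0,"rx": 0,"ry": 0,"rz": 0,"gripper": 0.68},{"dx": 0,"dy": 8,"dz": 0,"rx": 0,"ry": 0,"rz": 0,"gripper": 0.68}]'

```text
time: 4.2
position: [601.7, -152.9, 68.5]
eef_rot: [[0.004, 0.385, 0.923], [-0.001, 0.923, -0.385], [-1.0, 0.0, 0.004]]
contact_force: [0.2, -0.3, -0.7]
gripper_width: 15.2
```

```bash
cat > look.py <<'E'
import sys; from h import *; state()
from plant import imaging
n=sys.argv[1]
out=[]
for c in ("top","scene"):
    p,d=imaging.camera(c)
    sl=(slice(130,290),slice(215,415)) if c=="top" else (slice(140,320),slice(180,380))
    out.append(cv2.resize(p[sl][:,:,::-1],(400,320 if c=="top" else 360),interpolation=cv2.INTER_CUBIC))
    P=imaging.camera_params(c)
    H,S,V=cv2.split(cv2.cvtColor(p,cv2.COLOR_RGB2HSV)); roi=np.zeros(H.shape,bool)
    if c=="top": roi[135:285,220:385]=1
    else: roi[180:310,185:355]=1
    for cc,a,mm in blobs((H>8)&(H<22)&(S>150)&(V>60)&roi): w=back(P,*cc,70); print(c,np.round(cc,1),a,"st",np.round(st(w),1))
h=max(o.shape[0] for o in out)
cv2.imwrite(f"pics/{n}.png",np.hstack([cv2.copyMakeBorder(o,0,h-o.shape[0],0,0,cv2.BORDER_CONSTANT) for o in out]))
E
python3 look.py l2
```

```text
t 4.2 tcp [ 601.7 -152.9   68.5] station [ 85.3 -28.7] yawz -22.6 xdown [ 0.004 -0.001 -1.   ] F [ 0.2 -0.3 -0.7] w 15.2
top [308.4 196.9] 73 st [36.5 21.6]
top [321.1 249.3] 74 st [-77.5 -62.3]
scene [223.8 228.4] 66 st [-69.2 -68.3]
```

View pics/l2.png

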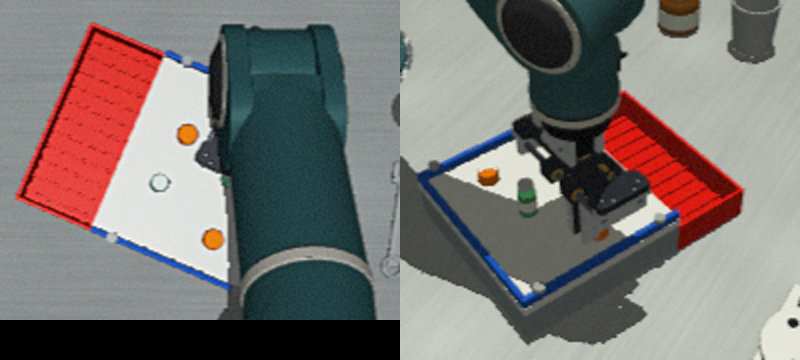

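The cap sits just ahead of the fingers in the scene view, at about (600,233), so the push is working. I'll keep going.

drive_tool --increments '[{"dx": 2,"dy": 10,"dz": -1,"rx": 0,"ry": 0.004,"rz": 0,"gripper": 0.68},{"dx": 1,"dy": 11,"dz": 0,"rx": 0,"ry": 0,"rz": 0,"gripper": 0.68},{"dx": 0,"dy": 11,"dz": 0,"rx": 0,"ry": 0,"rz": 0,"gripper": 0.68},{"dx": 0,"dy": 11,"dz": 0,"rx": 0,"ry": 0,"rz": 0,"gripper": 0.68},{"dx": 0,"dy": 11,"dz": 0,"rx": 0,"ry": 0,"rz": 0,"gripper": 0.68},{"dx": 0,"dy": 11,"dz": 0,"rx": 0,"ry": 0,"rz": 0,"gripper": 0.68},{"dx": 0,"dy": 11,"dz": 0,"rx": 0,"ry": 0,"rz": 0,"gripper": 0.68},{"dx": 0,"dy": 11,"dz": 0,"rx": 0,"ry": 0,"rz": 0,"gripper": 0.68},{"dx": 0,"dy": 10,"dz": 0,"rx": 0,"ry": 0,"rz": 0,"gripper": 0.68},{"dx": 0,"dy": 8,"dz": 0,"rx": 0,"ry": 0,"rz": 0,"gripper": 0.68}]'

```text
time: 5.13
position: [644.7, -46.7, 64.9]
eef_rot: [[-0.0, 0.386, 0.923], [-0.0, 0.923, -0.386], [-1.0, -0.0, -0.0]]
contact_force: [-0.2, 0.5, -0.3]
gripper_width: 15.1
```

```bash
python3 look.py l3
```

```text
t 5.13 tcp [644.7 -46.7  64.9] station [84.2 85.8] yawz -22.7 xdown [-0. -0. -1.] F [-0.2  0.5 -0.3] w 15.1
scene [223.7 228.2] 71 st [-69.7 -68.2]
scene [275.6 239.1] 77 st [43.8 15.9]
scene [315.  241.4] 25 st [110.5  89.8]
```

View pics/l3.png

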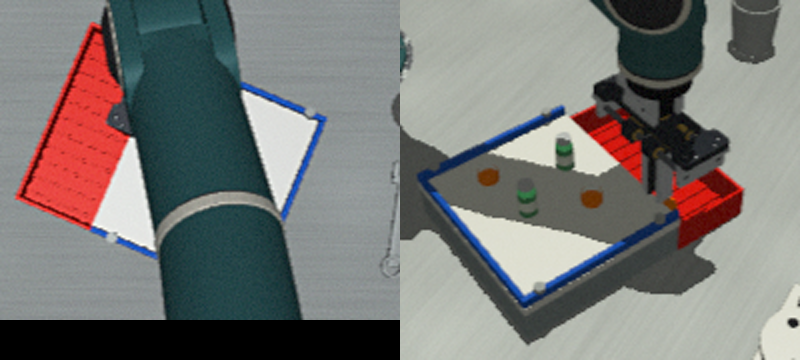

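The first cap is at or over the edge, at about (670,205) in the view. I'll go a little further, then lift off and look.

drive_tool --increments '[{"dx": 0,"dy": 8,"dz": 0,"rx": 0,"ry": 0,"rz": 0,"gripper": 0.68},{"dx": 0,"dy": 8,"dz": 0,"rx": 0,"ry": 0,"rz": 0,"gripper": 0.68},{"dx": 0,"dy": 0,"dz": 0,"rx": 0,"ry": 0,"rz": 0,"gripper": 0.68},{"dx": -20,"dy": 0,"dz": 0,"rx": 0,"ry": 0,"rz": 0,"gripper": 0.68},{"dx": -30,"dy": 0,"dz": 0,"rx": 0,"ry": 0,"rz": 0,"gripper": 0.68},{"dx": -25,"dy": -10,"dz": -10,"rx": 0,"ry": 0,"rz": 0,"gripper": 0.68},{"dx": 0,"dy": -20,"dz": -15,"rx": 0,"ry": 0,"rz": 0,"gripper": 0.68}]'

```text
time: 5.82
position: [617.0, -46.8, 140.5]
eef_rot: [[-0.004, 0.383, 0.924], [0.002, 0.924, -0.383], [-1.0, 0.0, -0.004]]
contact_force: [0.9, -0.0, 0.2]
gripper_width: 15.0
```

```bash
python3 look.py l4
```

```text
t 5.82 tcp [617.  -46.8 140.5] station [58.7 75. ] yawz -22.5 xdown [-0.004  0.002 -1.   ] F [ 0.9 -0.   0.2] w 15.0
scene [223.8 228.3] 69 st [-69.5 -68.1]
scene [275.6 239.1] 77 st [43.8 15.9]
```

View pics/l4.png

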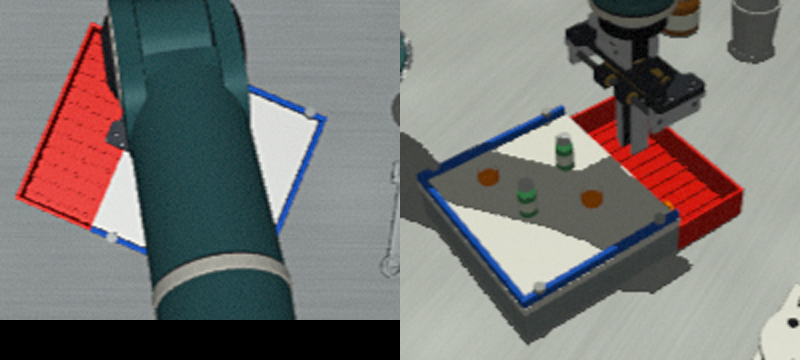

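Only two orange blobs remain on the plate, and a sliver of orange shows in the bin at (668,205). Next is the middle cap.

drive_tool --increments '[{"dx": 0,"dy": -25,"dz": -5,"rx": 0,"ry": -0.004,"rz": 0,"gripper": 0.68},{"dx": 0,"dy": -25,"dz": -5,"rx": 0,"ry": 0,"rz": 0,"gripper": 0.68},{"dx": 0,"dy": -20,"dz": -4,"rx": 0,"ry": 0,"rz": 0,"gripper": 0.68},{"dx": 0,"dy": -10,"dz": -2,"rx": 0,"ry": 0,"rz": 0,"gripper": 0.68},{"dx": 0,"dy": -4,"dz": 0,"rx": 0,"ry": 0,"rz": 0,"gripper": 0.68},{"dx": 0,"dy": 0,"dz": 0,"rx": 0,"ry": 0,"rz": 0,"gripper": 0.68}]'

```text
time: 6.42
position: [564.5, -124.6, 137.6]
eef_rot: [[-0.004, 0.388, 0.922], [-0.002, 0.922, -0.388], [-1.0, -0.003, -0.003]]
contact_force: [0.8, 0.9, -0.2]
gripper_width: 14.9
```

```bash
python3 -c "
from h import *; state()"
```

```text
t 6.42 tcp [ 564.5 -124.6  137.6] station [ 40.1 -17. ] yawz -22.8 xdown [-0.004 -0.002 -1.   ] F [ 0.8  0.9 -0.2] w 14.9
```

drive_tool --increments '[{"dx": 18,"dy": 0,"dz": -3,"rx": 0,"ry": -0.003,"rz": 0.003,"gripper": 0.68},{"dx": 20,"dy": 0,"dz": 0,"rx": 0,"ry": 0,"rz": 0,"gripper": 0.68},{"dx": 18,"dy": 0,"dz": 0,"rx": 0,"ry": 0,"rz": 0,"gripper": 0.68},{"dx": 8,"dy": 0,"dz": 0,"rx": 0,"ry": 0,"rz": 0,"gripper": 0.68},{"dx": 2,"dy": 0,"dz": 0,"rx": 0,"ry": 0,"rz": 0,"gripper": 0.68},{"dx": 0,"dy": 0,"dz": 0,"rx": 0,"ry": 0,"rz": 0,"gripper": 0.68}]'

```text
time: 6.92
position: [566.3, -117.9, 69.8]
eef_rot: [[0.003, 0.384, 0.923], [0.002, 0.923, -0.384], [-1.0, 0.003, 0.002]]
contact_force: [-0.4, 0.1, -0.4]
gripper_width: 14.7
```

```bash
python3 look.py l5
```

```text
t 6.92 tcp [ 566.3 -117.9   69.8] station [ 39.2 -10.1] yawz -22.6 xdown [ 0.003  0.002 -1.   ] F [-0.4  0.1 -0.4] w 14.7
top [283.6 171.9] 63 st [ 72.  107.4]
scene [223.6 228.4] 68 st [-69.3 -68.7]
scene [277.2 240.3] 38 st [49.7 16.7]
```

View pics/l5.png

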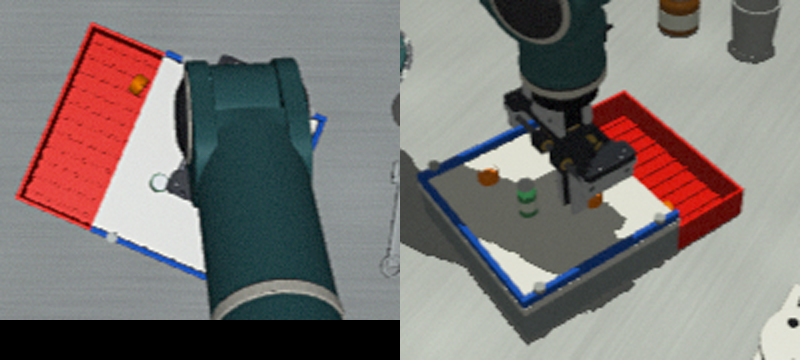

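The first cap is in the bin, at (138,84) in the left view. The fingers are behind the second cap, at (594,200) in the right view. Pushing now.

drive_tool --increments '[{"dx": 3,"dy": 2,"dz": -3,"rx": 0,"ry": 0,"rz": 0,"gripper": 0.68},{"dx": 1,"dy": 5,"dz": 0,"rx": 0,"ry": 0,"rz": 0,"gripper": 0.68},{"dx": 0,"dy": 9,"dz": 0,"rx": 0,"ry": 0,"rz": 0,"gripper": 0.68},{"dx": 0,"dy": 11,"dz": 0,"rx": 0,"ry": 0,"rz": 0,"gripper": 0.68},{"dx": 0,"dy": 11,"dz": 0,"rx": 0,"ry": 0,"rz": 0,"gripper": 0.68},{"dx": 0,"dy": 11,"dz": 0,"rx": 0,"ry": 0,"rz": 0,"gripper": 0.68},{"dx": 0,"dy": 11,"dz": 0,"rx": 0,"ry": 0,"rz": 0,"gripper": 0.68},{"dx": 0,"dy": 11,"dz": 0,"rx": 0,"ry": 0,"rz": 0,"gripper": 0.68},{"dx": 0,"dy": 11,"dz": 0,"rx": 0,"ry": 0,"rz": 0,"gripper": 0.68},{"dx": 0,"dy": 10,"dz": 0,"rx": 0,"ry": 0,"rz": 0,"gripper": 0.68},{"dx": 0,"dy": 8,"dz": 0,"rx": 0,"ry": 0,"rz": 0,"gripper": 0.68}]'

```text
time: 7.93
position: [607.8, -14.2, 70.1]
eef_rot: [[0.009, 0.384, 0.923], [0.001, 0.923, -0.384], [-1.0, 0.004, 0.008]]
contact_force: [0.3, -0.3, -0.1]
gripper_width: 15.3
```

```bash
python3 look.py l6
```

```text
t 7.93 tcp [607.8 -14.2  70.1] station [ 37.6 101.6] yawz -22.6 xdown [ 0.009  0.001 -1.   ] F [ 0.3 -0.3 -0.1] w 15.3
scene [223.7 228.4] 69 st [-69.3 -68.4]
scene [308.4 230.7] 55 st [ 70.8 100.2]
```

View pics/l6.png

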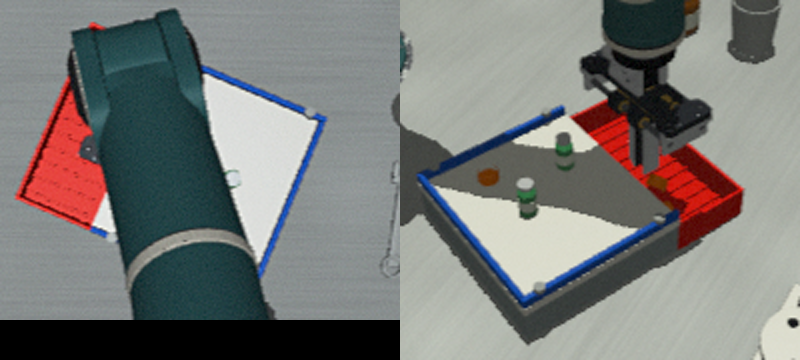

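The second cap is over the edge, at (657,183). I'll lift clear and go behind the third.

drive_tool --increments '[{"dx": -25,"dy": 0,"dz": 0,"rx": 0,"ry": 0.008,"rz": 0,"gripper": 0.68},{"dx": -30,"dy": 0,"dz": 0,"rx": 0,"ry": 0,"rz": 0,"gripper": 0.68},{"dx": -25,"dy": 0,"dz": 0,"rx": 0,"ry": 0,"rz": 0,"gripper": 0.68},{"dx": 0,"dy": -25,"dz": -15,"rx": 0,"ry": 0,"rz": 0,"gripper": 0.68},{"dx": 0,"dy": -30,"dz": -18,"rx": 0,"ry": 0,"rz": 0,"gripper": 0.68},{"dx": 0,"dy": -30,"dz": -18,"rx": 0,"ry": 0,"rz": 0,"gripper": 0.68},{"dx": 0,"dy": -30,"dz": -18,"rx": 0,"ry": 0,"rz": 0,"gripper": 0.68},{"dx": 0,"dy": -30,"dz": -18,"rx": 0,"ry": 0,"rz": 0,"gripper": 0.68},{"dx": 0,"dy": -20,"dz": -12,"rx": 0,"ry": 0,"rz": 0,"gripper": 0.68},{"dx": 0,"dy": -8,"dz": -5,"rx": 0,"ry": 0,"rz": 0,"gripper": 0.68},{"dx": 0,"dy": 0,"dz": 0,"rx": 0,"ry": 0,"rz": 0,"gripper": 0.68}]'

```text
time: 8.95
position: [435.5, -142.6, 151.9]
eef_rot: [[-0.001, 0.388, 0.922], [0.003, 0.922, -0.388], [-1.0, 0.002, -0.002]]
contact_force: [0.1, -0.5, 0.2]
gripper_width: 15.0
```

```bash
python3 look.py l7
```

```text
t 8.95 tcp [ 435.5 -142.6  151.9] station [-72.  -83.3] yawz -22.8 xdown [-0.001  0.003 -1.   ] F [ 0.1 -0.5  0.2] w 15.0
top [283.6 171.7] 61 st [ 72.4 107.5]
top [267.7 182.6] 56 st [ 29.3 135. ]
scene [223.7 228.5] 66 st [-68.9 -68.7]
scene [310.5 229.4] 66 st [ 70.8 107.4]
```

View pics/l7.png

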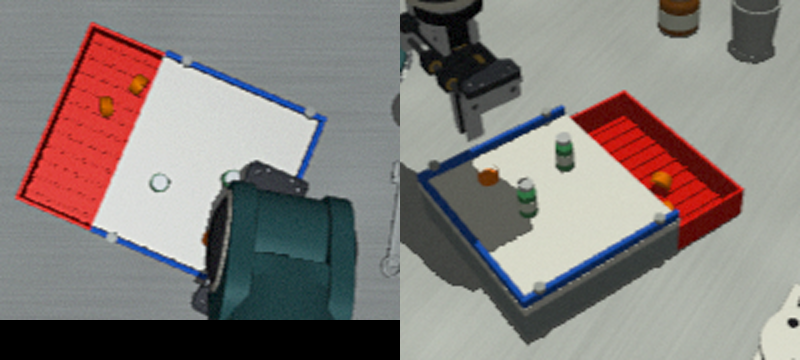

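Two caps are in the bin, at (138,84) and (107,106), and both vials are standing. Lining up behind the third.

drive_tool --increments '[{"dx": 5,"dy": -8,"dz": -4,"rx": 0,"ry": 0,"rz": 0,"gripper": 0.68},{"dx": 18,"dy": -4,"dz": -2,"rx": 0,"ry": 0,"rz": 0,"gripper": 0.68},{"dx": 20,"dy": 0,"dz": 0,"rx": 0,"ry": 0,"rz": 0,"gripper": 0.68},{"dx": 15,"dy": 0,"dz": 0,"rx": 0,"ry": 0,"rz": 0,"gripper": 0.68},{"dx": 0,"dy": 0,"dz": 0,"rx": 0,"ry": 0,"rz": 0,"gripper": 0.68}]'

```text
time: 9.47
position: [431.1, -147.4, 91.3]
eef_rot: [[0.004, 0.379, 0.925], [0.004, 0.925, -0.379], [-1.0, 0.005, 0.002]]
contact_force: [-0.8, 0.8, 0.1]
gripper_width: 15.0
```

```bash
python3 -c "
from h import *; state()"
```

```text
t 9.47 tcp [ 431.1 -147.4   91.3] station [-74.2 -89.3] yawz -22.3 xdown [ 0.004  0.004 -1.   ] F [-0.8  0.8  0.1] w 15.0
```

drive_tool --increments '[{"dx": 0,"dy": -5,"dz": -4,"rx": 0.006,"ry": 0.002,"rz": -0.005,"gripper": 0.68},{"dx": 0,"dy": -3,"dz": -1,"rx": 0,"ry": 0,"rz": 0,"gripper": 0.68},{"dx": 10,"dy": 0,"dz": 0,"rx": 0,"ry": 0,"rz": 0,"gripper": 0.68},{"dx": 11,"dy": 0,"dz": 0,"rx": 0,"ry": 0,"rz": 0,"gripper": 0.68},{"dx": 3,"dy": 0,"dz": 0,"rx": 0,"ry": 0,"rz": 0,"gripper": 0.68},{"dx": 0,"dy": 0,"dz": 0,"rx": 0,"ry": 0,"rz": 0,"gripper": 0.68}]'

```text
time: 9.97
position: [424.5, -152.6, 66.4]
eef_rot: [[0.001, 0.383, 0.924], [-0.0, 0.924, -0.383], [-1.0, 0.0, 0.001]]
contact_force: [-0.5, 0.5, 0.7]
gripper_width: 14.9
```

```bash
python3 look.py l8
```

```text
t 9.97 tcp [ 424.5 -152.6   66.4] station [-78.3 -96.7] yawz -22.5 xdown [ 0.001 -0.    -1.   ] F [-0.5  0.5  0.7] w 14.9
top [283.7 171.6] 57 st [ 72.9 107.6]
top [267.6 182.9] 57 st [ 28.6 134.8]
top [318.3 248.7] 21 st [-78.9 -54.9]
scene [223.8 228.4] 66 st [-69.2 -68.3]
scene [310.6 229.4] 67 st [ 70.9 107.6]
```

View pics/l8.png

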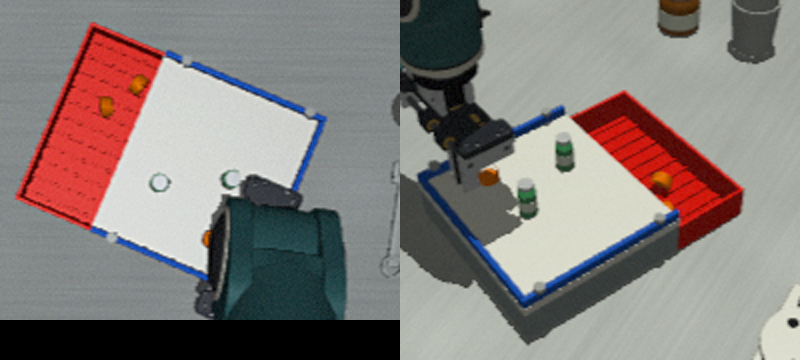

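The fingers are behind the third cap, which is untouched at (488,177). Pushing it.

drive_tool --increments '[{"dx": 0,"dy": 4,"dz": 0,"rx": 0,"ry": 0,"rz": 0,"gripper": 0.68},{"dx": 0,"dy": 7,"dz": 0,"rx": 0,"ry": 0,"rz": 0,"gripper": 0.68},{"dx": 0,"dy": 8,"dz": 0,"rx": 0,"ry": 0,"rz": 0,"gripper": 0.68},{"dx": 0,"dy": 10,"dz": 0,"rx": 0,"ry": 0,"rz": 0,"gripper": 0.68},{"dx": 0,"dy": 10,"dz": -0.5,"rx": 0,"ry": 0,"rz": 0,"gripper": 0.68},{"dx": 0,"dy": 10,"dz": -0.5,"rx": 0,"ry": 0,"rz": 0,"gripper": 0.68},{"dx": 0,"dy": 10,"dz": -0.5,"rx": 0,"ry": 0,"rz": 0,"gripper": 0.68},{"dx": 0,"dy": 8,"dz": 0,"rx": 0,"ry": 0,"rz": 0,"gripper": 0.68}]'

```text
time: 10.73
position: [452.2, -84.5, 68.8]
eef_rot: [[0.005, 0.384, 0.924], [-0.001, 0.924, -0.384], [-1.0, 0.001, 0.005]]
contact_force: [0.3, 1.2, -0.0]
gripper_width: 14.9
```

```bash
python3 look.py l9
```

```text
t 10.73 tcp [452.2 -84.5  68.8] station [-78.9 -23.1] yawz -22.6 xdown [ 0.005 -0.001 -1.   ] F [ 0.3  1.2 -0. ] w 14.9
top [283.7 171.7] 59 st [ 72.5 107.4]
top [267.7 182.8] 57 st [ 28.9 134.7]
scene [245.8 218.2] 33 st [-66.8  -2.1]
scene [310.7 229.4] 65 st [ 71.  107.6]
```

View pics/l9.png

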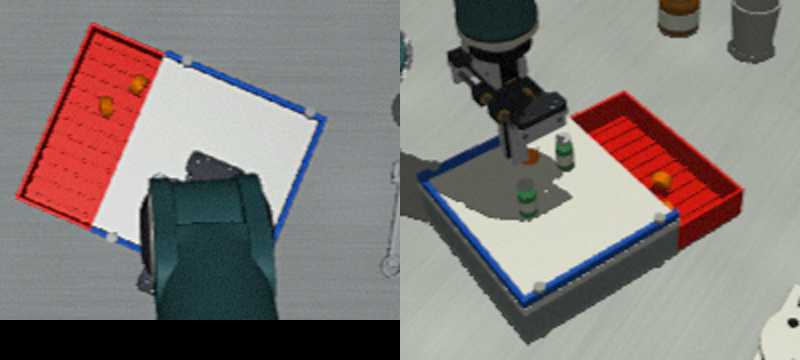

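The cap rides in the fingers at (531,156). Before passing vial 1, I'll measure how much clearance the gripper's outer parts have above the vial top.

```bash
python3 - <<'E'
from h import *
from plant import r,imaging
p,d=imaging.camera("scene");P=imaging.camera_params("scene")
o=r.get_obs();t=np.array(o["position"]);R=np.array(o["eef_rot"])
K=np.array(P["mtx"]);T=np.array(P["pose"])
v,u=np.mgrid[:420,:560]; W=(np.stack([u,v,np.ones_like(u)],-1)@np.linalg.inv(K).T*d[...,None])@T[:3,:3].T+T[:3,3]
m=(d>0)&(u>190)&(u<290)&(v>130)&(v<235)
L=(W-t)@R  # tool frame
m&=(W[...,2]>60)&(np.abs(L[...,2])<110)&(np.abs(L[...,1])<45)
H,S,V=cv2.split(cv2.cvtColor(p,cv2.COLOR_RGB2HSV))
for a in range(-110,110,10):
    k=m&(L[...,2]>=a)&(L[...,2]<a+10)&(S<60)
    k2=k&(W[...,2]>75)
    if k2.sum()>3: z=np.sort(W[k2][:,2]); print("toolz",a,"n",k2.sum(),"minz",np.round(z[:4],0),"y of low",np.round(L[k2][np.argsort(W[k2][:,2])[:4],1],0))
cv2.imwrite("pics/z1.png",cv2.resize(p[130:240,180:300,::-1],None,fx=6,fy=5.4,interpolation=cv2.INTER_CUBIC))
E
```

```text
toolz -90 n 14 minz [192. 206. 207. 207.] y of low [-32. -13. -17. -22.]
toolz -80 n 67 minz [167. 167. 168. 168.] y of low [-29. -21.  -9. -32.]
toolz -70 n 42 minz [169. 169. 171. 171.] y of low [-28.  -7. -27.  -7.]
toolz -60 n 20 minz [181. 182. 182. 183.] y of low [-26. -25. -27. -21.]
toolz -50 n 17 minz [178. 180. 180. 180.] y of low [-25. -22. -26. -24.]
toolz -40 n 20 minz [184. 185. 188. 204.] y of low [-26. -24. -24. -20.]
toolz -30 n 45 minz [171. 173. 174. 186.] y of low [-31. -30. -31. -21.]
toolz -20 n 61 minz [75. 82. 83. 84.] y of low [-7. -9. -7. -8.]
toolz -10 n 101 minz [75. 76. 76. 76.] y of low [-5. -1. -7.  1.]
toolz 0 n 56 minz [ 77.  99. 109. 123.] y of low [-6. -7. -6. -7.]
toolz 10 n 243 minz [76. 77. 78. 78.] y of low [-8.  6. -6. -7.]
toolz 20 n 199 minz [80. 81. 83. 84.] y of low [-1. -4. -7. -1.]
toolz 30 n 141 minz [ 75.  78. 171. 175.] y of low [ 43.  43. -29. -31.]
toolz 40 n 166 minz [76. 78. 78. 81.] y of low [45. 41. 43. 44.]
toolz 50 n 56 minz [ 83. 176. 180. 181.] y of low [ 45. -24. -26. -26.]
toolz 60 n 69 minz [204. 206. 206. 206.] y of low [-31. -14. -14. -29.]
toolz 70 n 109 minz [107. 109. 109. 110.] y of low [-28. -25. -31. -34.]
toolz 80 n 327 minz [103. 107. 107. 108.] y of low [-39. -27. -33. -22.]
toolz 90 n 34 minz [107. 108. 108. 108.] y of low [-29. -31. -26. -34.]
```

View pics/z1.png

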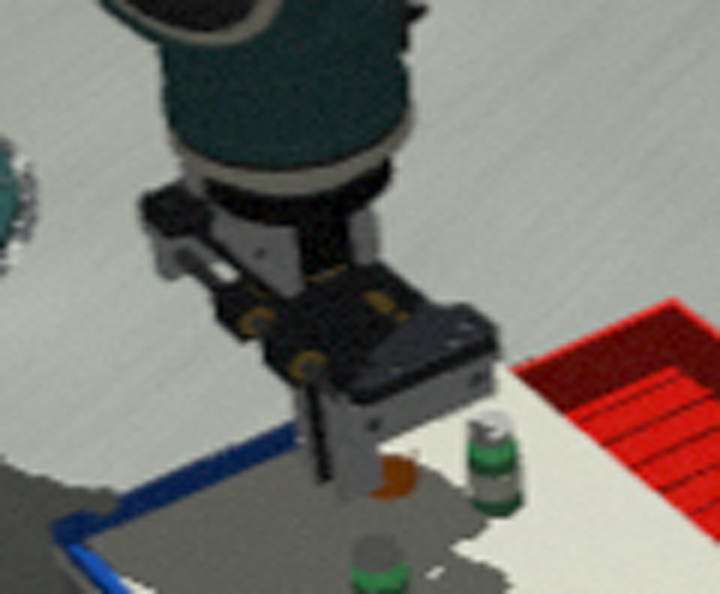

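The gripper's outer arms stay above z=165 mm, so only the narrow fingers pass near vial 1. I'll drift about 8 mm away from the vial while pushing.

drive_tool --increments '[{"dx": 2,"dy": 6,"dz": -1.5,"rx": 0,"ry": 0.005,"rz": 0,"gripper": 0.68},{"dx": 1,"dy": 8,"dz": -2,"rx": 0,"ry": 0,"rz": 0,"gripper": 0.68},{"dx": 0,"dy": 8,"dz": -2,"rx": 0,"ry": 0,"rz": 0,"gripper": 0.68},{"dx": 0,"dy": 8,"dz": -1,"rx": 0,"ry": 0,"rz": 0,"gripper": 0.68},{"dx": 0,"dy": 6,"dz": 0,"rx": 0,"ry": 0,"rz": 0,"gripper": 0.68}]'

```text
time: 11.3
position: [459.6, -48.8, 65.3]
eef_rot: [[-0.001, 0.387, 0.922], [0.0, 0.922, -0.387], [-1.0, -0.0, -0.001]]
contact_force: [-0.9, -0.2, 0.6]
gripper_width: 15.0
```

```bash
python3 look.py l10
```

```text
t 11.3 tcp [459.6 -48.8  65.3] station [-85.8  12.6] yawz -22.8 xdown [-0.001  0.    -1.   ] F [-0.9 -0.2  0.6] w 15.0
top [283.5 171.7] 60 st [ 72.4 107.8]
top [267.8 182.8] 56 st [ 29.1 134.8]
scene [255.2 211. ] 22 st [-74.7  33.3]
scene [310.6 229.5] 64 st [ 71.1 107.5]
```

View pics/l10.png

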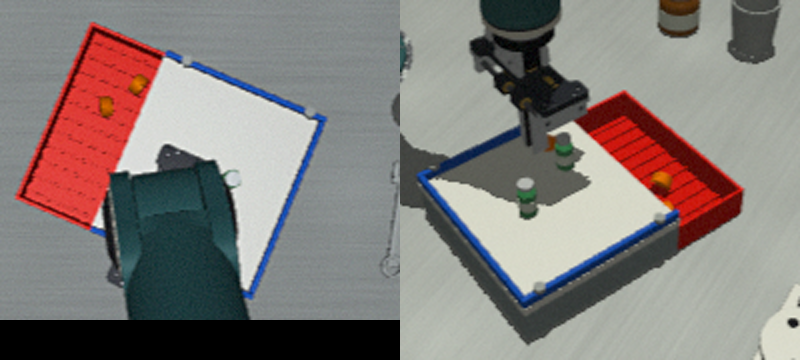

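The cap is still in front of the fingers at (550,142), and there's room to pass the vial at (565,150). Now on to the edge.

drive_tool --increments '[{"dx": 0,"dy": 8,"dz": -0.5,"rx": 0,"ry": 0,"rz": 0,"gripper": 0.68},{"dx": 0,"dy": 10,"dz": 0,"rx": 0,"ry": 0,"rz": 0,"gripper": 0.68},{"dx": 0,"dy": 11,"dz": 0,"rx": 0,"ry": 0,"rz": 0,"gripper": 0.68},{"dx": 0,"dy": 11,"dz": 0,"rx": 0,"ry": 0,"rz": 0,"gripper": 0.68},{"dx": 0,"dy": 11,"dz": 0,"rx": 0,"ry": 0,"rz": 0,"gripper": 0.68},{"dx": 0,"dy": 11,"dz": 0,"rx": 0,"ry": 0,"rz": 0,"gripper": 0.68},{"dx": 0,"dy": 10,"dz": 0,"rx": 0,"ry": 0,"rz": 0,"gripper": 0.68},{"dx": 0,"dy": 10,"dz": 0,"rx": 0,"ry": 0,"rz": 0,"gripper": 0.68},{"dx": 0,"dy": 8,"dz": 0,"rx": 0,"ry": 0,"rz": 0,"gripper": 0.68}]'

```text
time: 12.15
position: [496.9, 41.5, 65.3]
eef_rot: [[-0.001, 0.388, 0.922], [0.0, 0.922, -0.388], [-1.0, -0.0, -0.001]]
contact_force: [0.2, 0.7, 0.8]
gripper_width: 15.4
```

```bash
python3 look.py l11
```

```text
t 12.15 tcp [496.9  41.5  65.3] station [-86.2 110.4] yawz -22.8 xdown [-0.001  0.    -1.   ] F [0.2 0.7 0.8] w 15.4
top [283.7 171.8] 61 st [ 72.4 107.3]
top [267.7 182.4] 55 st [ 29.9 135.1]
scene [280.6 210.7] 30 st [-33.9  88.2]
scene [310.6 229.3] 64 st [ 70.6 107.7]
```

View pics/l11.png

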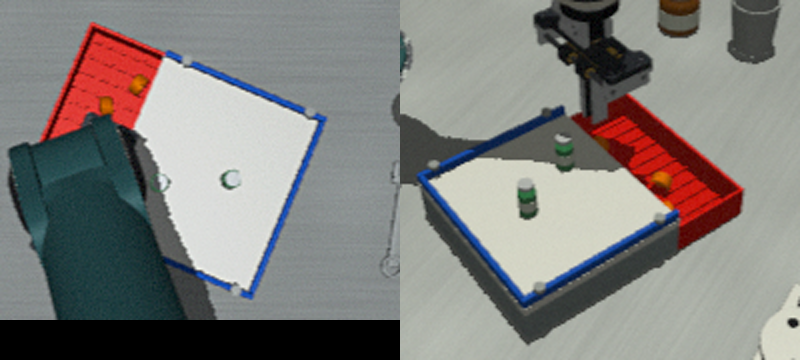

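drive_tool --increments '[{"dx": -25,"dy": 0,"dz": 0,"rx": 0,"ry": 0,"rz": 0,"gripper": 0.68},{"dx": -35,"dy": 0,"dz": 0,"rx": 0,"ry": 0,"rz": 0,"gripper": 0.68},{"dx": -35,"dy": 0,"dz": 0,"rx": 0,"ry": 0,"rz": 0,"gripper": 0.68},{"dx": -10,"dy": -25,"dz": 0,"rx": 0,"ry": 0,"rz": 0,"gripper": 0.68},{"dx": 0,"dy": -35,"dz": 0,"rx": 0,"ry": 0,"rz": 0,"gripper": 0.68},{"dx": 0,"dy": -35,"dz": 0,"rx": 0,"ry": 0,"rz": 0,"gripper": 0.68},{"dx": 0,"dy": -35,"dz": 0,"rx": 0,"ry": 0,"rz": 0,"gripper": 0.68},{"dx": 0,"dy": -35,"dz": 0,"rx": 0,"ry": 0,"rz": 0,"gripper": 0.68},{"dx": 0,"dy": -35,"dz": 0,"rx": 0,"ry": 0,"rz": 0,"gripper": 0.68},{"dx": 0,"dy": -25,"dz": 0,"rx": 0,"ry": 0,"rz": 0,"gripper": 0.68},{"dx": 0,"dy": -12,"dz": 0,"rx": 0,"ry": 0,"rz": 0,"gripper": 0.68},{"dx": 0,"dy": 0,"dz": 0,"rx": 0,"ry": 0,"rz": 0,"gripper": 0.68}]'

```text
time: 13.25
position: [397.4, -189.3, 175.6]
eef_rot: [[-0.002, 0.389, 0.921], [-0.001, 0.921, -0.389], [-1.0, -0.001, -0.001]]
contact_force: [-0.3, -0.4, -0.2]
gripper_width: 15.1
```

```bash
python3 look.py l12; python3 - <<'E'
from h import *
from plant import imaging
for c in("top","scene"):
    p,d=imaging.camera(c);P=imaging.camera_params(c);K=np.array(P["mtx"]);T=np.array(P["pose"])
    v,u=np.mgrid[:420,:560]; W=(np.stack([u,v,np.ones_like(u)],-1)@np.linalg.inv(K).T*d[...,None])@T[:3,:3].T+T[:3,3]
    H,S,V=cv2.split(cv2.cvtColor(p,cv2.COLOR_RGB2HSV)); roi=np.zeros(H.shape,bool)
    if c=="top": roi[135:285,220:385]=1
    else: roi[180:310,185:355]=1
    for cc,a,mm in blobs((H>8)&(H<22)&(S>150)&(V>60)&roi,10): w=np.median(W[mm&(d>0)],0); print(c,"cap",np.round(cc),a,np.round(w,1),"max z",np.round(np.percentile(W[mm&(d>0)][:,2],90),0),"st",np.round(st(w),1))
    for cc,a,mm in blobs(roi&(W[...,2]>95)&(W[...,2]<125)&(d>0),20): w=np.median(W[mm],0); print(c,"vial?",np.round(cc),a,"st",np.round(st(w),1))
    for t in ("jar","beaker","bottle","wrench") :
        if c=="top":
            for x in imaging.pinpoint(t,"top")[:2]: print(t,np.round(x["at"]),round(x["p"],2))
E
```

```text
t 13.25 tcp [ 397.4 -189.3  175.6] station [ -89.2 -141. ] yawz -22.9 xdown [-0.002 -0.001 -1.   ] F [-0.3 -0.4 -0.2] w 15.1
top [283.6 171.8] 60 st [ 72.3 107.7]
top [267.7 182.8] 59 st [ 28.9 134.7]
top [260.2 224.9] 56 st [-81.1 109.5]
scene [279.4 210. ] 20 st [-38.   87.4]
scene [310.5 229.5] 65 st [ 70.8 107.2]
top cap [284. 172.] 60 [647.3 -23.8  29.8] max z 34.0 st [ 77.8 107.9]
top cap [268. 183.] 59 [616.7  19.5  30.7] max z 35.0 st [ 32.8 136.1]
top cap [260. 225.] 58 [502.3  40.3  30. ] max z 34.0 st [-80.8 111.3]
top vial? [331. 219.] 63 st [  2.6 -52.3]
top vial? [295. 221.] 63 st [-38.1  30.4]
jar [450. 382.   1.] 0.64
beaker [585. 391.   0.] 0.76
wrench [ 617. -403.   -6.] 0.74
wrench [ 458. -387.    1.] 0.65
scene cap [279. 210.] 20 [510.2  39.3  29.5] max z 33.0 st [-73.1 113.4]
scene cap [311. 229.] 65 [619.2  20.2  28.2] max z 32.0 st [ 34.9 137.7]
scene cap [314. 242.] 13 [653.  -22.5  30. ] max z 32.0 st [ 82.6 111.3]
scene vial? [262. 211.] 73 st [-32.3  26.9]
scene vial? [243. 234.] 75 st [  8.7 -56.4]
```

View pics/l12.png

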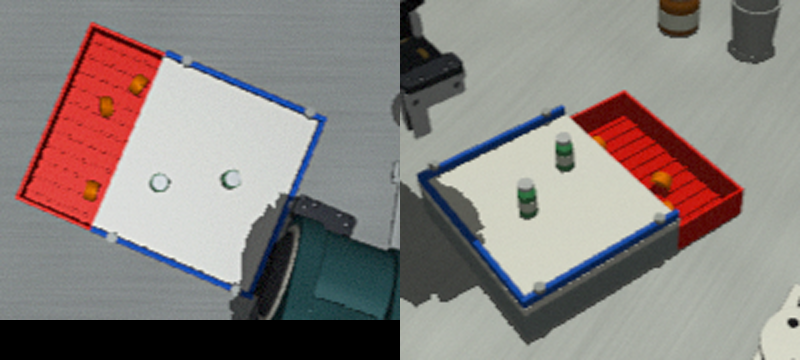

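All three caps lie in the bin, at (138,84), (107,106) and (91,189) in the left view. Both vials are unmoved and the fingers are clear, so I'm handing in.

```bash
python3 -c "
from plant import r
print(r.finish_job())"
```

```text
the job is handed in; nothing more can be done
None
```

I swept the three caps one at a time along the plate and over the open edge with part-closed fingers. All three are in the red bin, and I handed the job in at about 13.5 s of the 51 s allowed. No verdict was reported.

| Item | Last check (station frame) |
|---|---|
| Caps | x/y about (78, 108), (33, 136) and (-81, 111) mm; visible surfaces at z about 30 mm, below the 45 mm rim |
| Vials | Standing, within about 1 mm of their start positions |
| Gripper | Well clear of everything at z about 175 mm; contact force close to zero |

- **Caps at rest:** they seem to have landed on edge. The two dropped first stayed within about 1 mm between successive pictures. The third had far less time to settle, and I only saw it there in two back-to-back pictures.
- **Jar and beaker:** they were found within about 2 mm of where they started.
- **Bottle and wrench:** I did not clearly confirm these. The networks confused the two, both at the start and at the end: the last check returned nothing for the bottle and put the wrench at both spots. Those two spots still match the starting ones within about 5 mm, and the arm stayed about 100 mm above them.
- **Camera disagreement:** the scene camera placed caps and vials 6–8 mm nearer to itself than the top camera did. I put that down to it seeing mostly their front sides. A check on the fingertips showed the scene camera's calibration was fine.

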